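# One even stroke on the rub tester

## Robot

A 6-joint arm with a two-finger parallel gripper is mounted at the origin on the work surface. World frame = base frame: x ahead of the robot, y to its left, z up, the work surface at z = 0. Lengths are in m, angles in rad, forces in N, time in s.
With the tool pointing down it reaches from about 0.3 to 0.75 m from the base axis. Payload 8.5 kg.
Tool frame: the origin (TCP) lies between the finger pads; the fingertips stand 17 mm ahead of it and the grasp point (between the pads) lies 2 mm behind it; z points along the fingers, y is the line along which they close (so a half turn about z gives the same grasp; the last joint's range is limited). The gripper opens to 88 mm and grips with 3 to 60 N. Pads are 18 mm wide; open, the fingers measure 123 mm over their backs; the gripper's body (75 mm by 187 mm) begins 45 mm behind the grasp point.
Start: joints at [1.08, 0.381, 1.297, -0, 1.464, -0.215], TCP at [0.15, 0.529, 0.256] pointing down, gripper open.
Joint ranges: [-3.11, 3.11], [-0.89, 2.33], [0.22, 2.48], [-1.42, 4.56], [0.17, 2.85], [-2.88, 2.88]. Speed limits (rad/s): [2.39, 2.39, 3.14, 3.14, 3.14, 3.14].

## Interface

Orientations are given as a unit quaternion [w, x, y, z].
In Python, from workcell import telemetry, snapshot, calibration, arm gives the robot as it stands. The module is installed in compiled form; this text tells all that it offers.
- The arm moves only by the tool jog_arm, never from a script. Its argument "plan" is a list of rows, each an object with "delta_pos": the shift along the tool's x, y, z in m, a list of three; "roll": the turn about the tool's z in degrees; "jaw": the opening, from -1 (shut) to 1 (fully open). In form: [{"delta_pos": [x, y, z], "roll": roll, "jaw": jaw}, ...]. A call has 1 to 20 rows; each row shifts and turns the commanded pose from where the row before left it, along the tool's axes as they then stand; what a row does not reach is not made up. A row lasts 1/12 s, in which the tool goes at most 41.7 mm and 7.16 degrees, less where a joint would pass 70% of its speed; a pose out of reach is approached as far as the arm can. A call is refused whole if a number of a shift passes 0.0417 or a number of a turn 7.16, either way. A call with a gripper value outside its range is refused whole. The fingers move at their own pace and stop on an object; "newtons" is the grip in N (left out, the last holds). Time passes only in rows, so rows that do not move let the fingers close. It gives the time, the measured TCP pose, the force, the opening and the grip force at its end, in the units of the state.
- telemetry.state(): the state, without advancing time (a new reading comes with each control period).
- snapshot(name): name is "scene" or "top" or "wrist"; returns the picture (420x560x3 uint8, red, green, blue); there is no depth.
- calibration(name): a dict with "K" (3x3 intrinsics, pixels), "world_from_camera" (4x4, takes a point from camera to world coordinates). Camera axes: x right, y up, looking along -z (the intrinsics and any distortion apply to the point x, -y, -z); pixel columns grow to the right and rows downward; lengths in m; the calibration is good to about 2 mm. A picture is of the moment at which its call begins: read the wrist's pose just before it. calibration takes no time and is no camera call; for the wrist camera it gives the pose at the moment of the call.
- arm.hand_in(): hands the job in; it is judged then, once.
The state is a dict: "time": time; "joint_positions": joint angles; "dq": joint speeds; "joint_efforts": joint torques, N m; "eef_pos": TCP position; "tool_rot": TCP orientation; "contact_force": force on the tool from outside, world axes, zero at the start; "wrist_torque": the same for the moment, N m; "finger_gap": opening from 0.0 (shut) to 1.0 (fully open); "gripper_force": force on a finger pad.
Only numpy, scipy, OpenCV 4.12 (cv2) and the standard library are available. Lean on these libraries where they do the work, as an engineer would, in place of code of your own. Each camera call takes 0.05 s, during which the arm holds its last target. There are 200 camera calls.

## Task

Grip the sprung handle of the rub tester and draw its shoe in one stroke over the curved bed, from the start stop over the crown to the far stop. By the time the shoe has gone a fifth of its way the spring must be turned 0.3 to 0.5 rad (an even push of about 6 N), and it must stay so all the way to the far stop, as light or heavy as the dead weight may be. Keep the shoe against the far stop with the spring in that band for two seconds and finish while still holding it there, leaving the jar and the dish beside the tester where they stand.

Things in the scene. Friction and masses are not known exactly. Their poses are not given: they have to be found in the camera images.
- tester: The rub tester, fixed to the bench: grey base 300 x 240 x 18 mm with a lying aluminium drum (the curved bed, radius 75 mm, 124 mm long) between two bearing blocks. Origin on the bench under the middle of the drum, z up; x along the drum's axle. The stroke goes from the +y side over the top to the -y side. Place and yaw vary.
- axle (a point): Middle of the axle, 95 mm above the bench, on the drum's axis; x along the axle, same axes as the tester. Shoe and handle both swing about this axle.
- shoe_mid (a point): Middle of the rubbing shoe, a block 110 x 36 x 24 mm on two arms, 90 mm from the axle; 0.15 kg with its arms.
- weight_mid (a point): Middle of the dead weight, a steel block 40 x 60 x 50 mm on a rack beside the +x bearing; a pinion of 50 mm radius on the axle lifts it 50 mm per rad of shoe travel. Nominally 0.95 kg, but from 0.43 to 1.55 times that from run to run.
- shoe (a joint): Angle (rad) of the shoe about the axle: 0 at the start stop, leaning 1.0 rad from upright to +y; 1.0 at the crown; 1.8 at the far stop, leaning 0.8 rad to -y. The dead weight pulls it back all along (0.2 to 0.72 N m, nominally 0.47), its own weight by up to 0.1 N m before the crown. Oil-damped, 2.0 N m s/rad: speed = (spring - weight torque)/2.0 rad/s, so the twist fades when the handle stops.
- handle (a joint): Turn (rad) of the handle yoke ahead of the shoe, same axle: twist of the long soft spring between them. 0 on its rear stop (as it starts), positive when the handle leads, stop at 0.9. Preloaded: torque 0.86 N m just above 0, rising 0.35 N m per rad, so on the grip 5.8 N at 0.3 and 6.3 N at 0.5 rad (two dark marks on the shoe's sector plate). Handle's lean from upright to -y = shoe + handle - 1.0.
- grip_sleeve: The grip: black sleeve, 14 mm diameter, 120 mm long, spinning freely on the cross bar of the handle yoke, parallel to the axle and 165 mm from it. Origin at its middle, x along it. At the start it is 0.18 m above the bench on the +y side. Take it from above with the fingers either side of it (closing across it); the space under it is clear for 35 mm.
- pad_jar: Bystander: jar 60 mm wide, about 75 mm high, on the bench near the tester's -y end. Origin under its middle.
- dish: Bystander: low glass dish 84 mm wide, 16 mm high, on the bench near the tester's +y end. Origin under its middle.

How it is judged:
On the way, in this order (a step that is already met when the one before it is completed fails the run):
1. the shoe is drawn over the crown with the handle held and the push in its band (value of joint shoe above 1.05 rad and value of joint handle between 0.27 and 0.53 rad and contact force between the fingers and grip_sleeve above 0.5 N), for 0.1 s.
2. the shoe is kept against the far stop with the push in its band for about two seconds (value of joint shoe above 1.75 rad and value of joint handle between 0.27 and 0.53 rad and contact force between the fingers and grip_sleeve above 0.5 N), for 1.8 s.
At the end, for the whole second after the job is handed in: The fingers still hold the grip, the shoe is against the far stop (within 0.06 rad), the spring is turned 0.27 to 0.53 rad, and both are at rest (value of joint shoe above 1.74 rad and value of joint handle between 0.27 and 0.53 rad and contact force between the fingers and grip_sleeve above 0.5 N and velocity of joint shoe between -0.1 and 0.1 rad/s and velocity of joint handle between -0.1 and 0.1 rad/s); the arm keeps its last pose, push and grip.
It fails at once if on the stroke, from 0.4 rad off the start stop to the far stop, the spring leaves its band (under 0.27 or over 0.53 rad) (value of joint shoe between 0.4 and 1.75 rad and (value of joint handle below 0.27 rad or value of joint handle above 0.53 rad)).
It fails at once if the spring is wound far beyond its band (value of joint handle above 0.75 rad).
It fails at once if the jar or the dish is shifted by over 30 mm (distance of any of pad_jar, dish from where it was at the start of the episode above 0.03 m).
It also fails if it takes over 61 s, if anything falls off the work surface, if the arm or the gripper's body presses on something with over 40 N, if the wrist force passes 120 N, or if a joint passes its speed limit or range.

## Working session

There is one attempt and no reset: what is moved stays moved. The work goes in short steps, Python scripts to look and compute and a tool call to move; the robot and the scene stay as the last step left them, time stands still between calls to the robot, and variables do not carry over. Pictures are saved under pics/ and viewed, at most 10 in all, crops included, and the job is handed in when it is done.

Besides the shell and the picture viewer there is one more tool, called after "Request:" as name(argument=value, ...) on one line, values as JSON. jog_arm: Moves the arm, as the interface text tells. Its arguments: {"type":"object","properties":{"plan":{"type":"array","items":{"type":"object","properties":{"delta_pos":{"type":"array","items":{"type":"number"}},"roll":{"type":"number"},"jaw":{"type":"number"}}}},"newtons":{"type":"number"}},"required":["plan"]}

```bash
mkdir -p pics
python3 - <<'E'
from workcell import telemetry, snapshot, calibration
import cv2, numpy as np
print(telemetry.state())
for n in ["scene","top"]:
    im=snapshot(n); cv2.imwrite(f"pics/{n}0.png",im[:,:,::-1]); c=calibration(n); print(n,np.round(c["K"],1).tolist(),np.round(c["world_from_camera"],3).tolist(), [k for k in c])
E
```

```text
{'time': 0.0, 'joint_positions': array([ 1.07971395e+00,  3.81177721e-01,  1.29826598e+00, -4.03076654e-05,
        1.46363164e+00, -2.15275988e-01]), 'dq': array([ 1.15277477e-03,  1.99729827e-04, -6.49980221e-04, -1.32944082e-04,
        6.18908076e-04, -9.18344707e-05]), 'joint_efforts': array([-8.78095216e-04, -4.37924838e+01, -2.24552768e+01,  7.12545658e-02,
        3.53113515e-02, -9.10477070e-05]), 'eef_pos': array([0.1496451 , 0.52896816, 0.25514582]), 'tool_rot': array([-2.37618080e-04,  1.37464332e-01,  9.90506440e-01, -7.02517144e-04]), 'contact_force': array([ 0.12438678,  0.02115139, -0.96179098]), 'wrist_torque': array([0.01231735, 0.05073683, 0.0132077 ]), 'gripper_force': 0.0, 'finger_gap': 0.9983654125760497}
scene [[539.9, 0.0, 278.9], [0.0, 539.9, 212.3], [0.0, 0.0, 1.0]] [[0.304, -0.687, 0.66, 1.336], [0.953, 0.215, -0.214, -0.226], [0.005, 0.694, 0.72, 0.947], [0.0, 0.0, 0.0, 1.0]] ['K', 'world_from_camera']
top [[399.2, 0.0, 280.5], [0.0, 399.2, 211.6], [0.0, 0.0, 1.0]] [[0.01, 0.986, -0.164, 0.482], [-1.0, 0.011, 0.004, 0.045], [0.006, 0.164, 0.986, 0.966], [0.0, 0.0, 0.0, 1.0]] ['K', 'world_from_camera']
```

View pics/scene0.png

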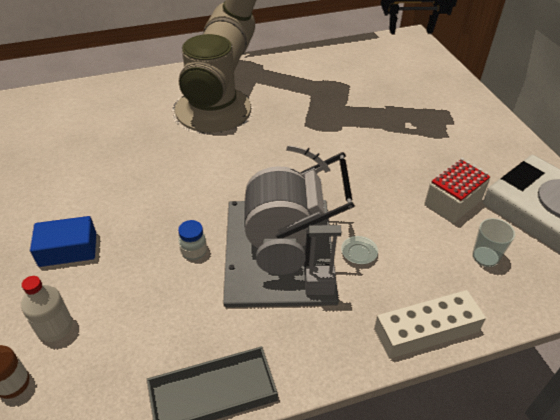

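View pics/top0.png

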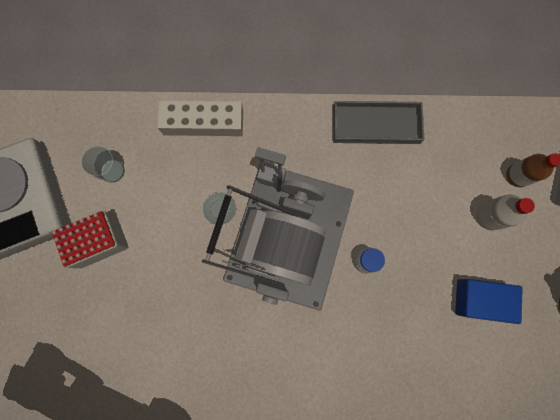

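The scene picture shows the sleeve at about (344,158)–(349,200), and the top picture shows it at about (228,196)–(211,253). The jar is at top (372,260) and the dish at (219,209). I'll enlarge both to measure.

Run:
```python
import cv2, numpy as np
a=cv2.imread("pics/scene0.png")[135:235,270:370]; b=cv2.imread("pics/top0.png")[170:270,195:295]
f=lambda x:cv2.resize(x,None,fx=4,fy=4,interpolation=cv2.INTER_CUBIC)
o=np.hstack([f(a),f(b)]); o=np.clip(o.astype(float)*1.4,0,255).astype('uint8')
cv2.imwrite("pics/crop.png",o)
t=cv2.imread("pics/top0.png")[140:320,200:380]
cv2.imwrite("pics/crop2.png",np.clip(cv2.resize(t,None,fx=3.3,fy=3.3,interpolation=cv2.INTER_CUBIC)*1.2,0,255))
```

```text
[ WARN:0@0.104] global loadsave.cpp:1063 imwrite_ Unsupported depth image for selected encoder is fallbacked to CV_8U.
```

View pics/crop.png

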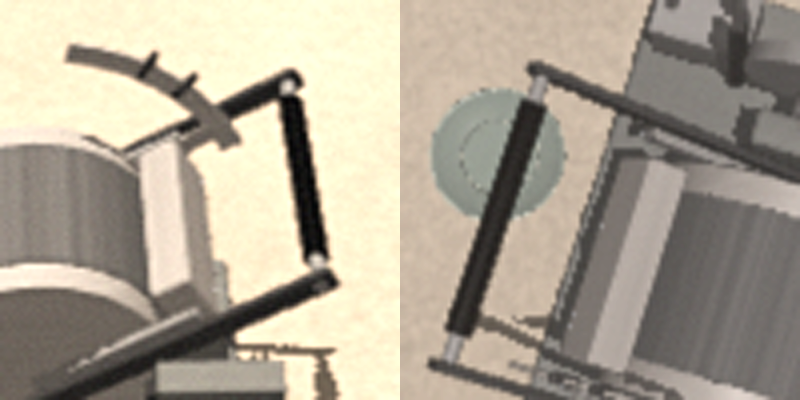

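View pics/crop2.png

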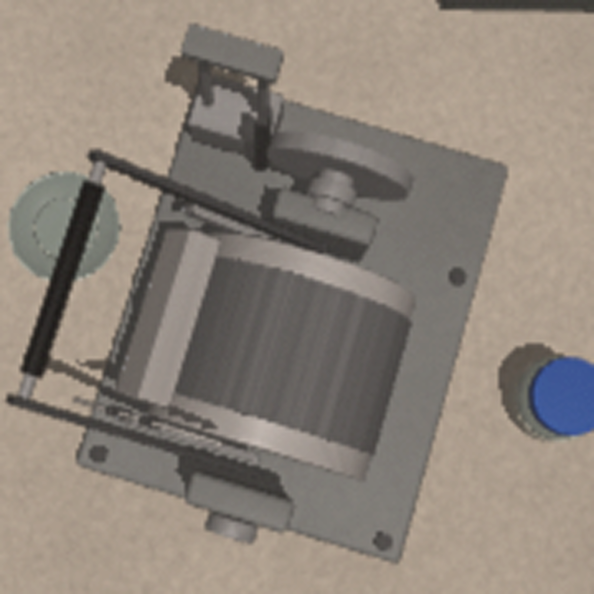

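In the crops, the sleeve ends are at scene (342.5,159.3)/(349,199.2) and top (210,253.3)/(228.5,195.2). The plate corners in top are about (353.6,190.9), (321.2,309.7) and (223.6,280).

```bash
cat > h.py <<'E'
from workcell import calibration, snapshot, telemetry
import numpy as np, cv2
def P(n):
    c=calibration(n); T=np.linalg.inv(np.array(c["world_from_camera"])); return np.array(c["K"])@np.diag([1,-1,-1])@T[:3]
def tri(P1,a,P2,b):
    X=cv2.triangulatePoints(P1,P2,np.array(a,float).reshape(2,1),np.array(b,float).reshape(2,1)); return (X[:3]/X[3]).ravel()
def onz(P,uv,z):
    A=np.c_[P[:,0],P[:,1],-np.array([uv[0],uv[1],1.])]; return np.linalg.solve(A,-(P[:,2]*z+P[:,3]))[:2]
def pj(P,X):
    p=P@np.r_[X,1]; return p[:2]/p[2]
E
python3 - <<'E'
from h import *
S,T=P("scene"),P("top")
a=tri(S,(342.5,159.3),T,(210,253.3)); b=tri(S,(349,199.2),T,(228.5,195.2))
print("ends",a,b,np.linalg.norm(b-a),"mid",(a+b)/2)
for X,s,t in((a,(342.5,159.3),(210,253.3)),(b,(349,199.2),(228.5,195.2))): print(pj(S,X)-s,pj(T,X)-t)
d=(b-a)[:2];print("yaw sleeve",np.degrees(np.arctan2(d[1],d[0])))
tr,br,bl=[onz(T,p,.018) for p in((353.6,190.9),(321.2,309.7),(223.6,280))]
print(tr,br,bl,np.linalg.norm(tr-br),np.linalg.norm(bl-br)); e=tr-br;g=bl-br
print("yaw",np.degrees(np.arctan2(e[1],e[0])),np.degrees(np.arctan2(-g[0],g[1])),"centre",(tr+bl)/2)
print("jar",onz(T,(372,260),.075),"dish",onz(T,(219,209),.016))
q=telemetry.state()["tool_rot"]
from scipy.spatial.transform import Rotation as R
print(R.from_quat(np.r_[q[1:],q[0]]).as_matrix().round(3))
E
```

```text
ends [0.52840121 0.17891967 0.18625043] [0.6442576  0.14607408 0.18410106] 0.12044149771488803 mid [0.58632941 0.16249687 0.18517574]
[-0.23453391  0.02763703] [-0.45129356 -0.16424486]
[-0.02206634  0.0027186 ] [-0.03843656 -0.0139489 ]
yaw sleeve -15.828170870953372
[ 0.69277404 -0.1360747 ] [ 0.41069478 -0.05542589] [0.47613026 0.17254116] 0.2933819045563605 0.23717246262290173
yaw -15.955675408128695 -16.015556036562014 centre [0.58445215 0.01823323]
jar [ 0.52360924 -0.1629804 ] dish [0.64482929 0.1895637 ]
[[-0.962  0.272 -0.001]
 [ 0.272  0.962 -0.001]
 [ 0.    -0.001 -1.   ]]
```

Request:
jog_arm(plan=[{"delta_pos": [-0.026,-0.0117,0],"roll": 0,"jaw": 0.2},{"delta_pos": [-0.026,-0.0117,0],"roll": 0,"jaw": 0.2},{"delta_pos": [-0.026,-0.0117,0],"roll": 0,"jaw": 0.2},{"delta_pos": [-0.026,-0.0117,0],"roll": 0,"jaw": 0.2},{"delta_pos": [-0.026,-0.0117,0],"roll": 0,"jaw": 0.2},{"delta_pos": [-0.026,-0.0117,0],"roll": 0,"jaw": 0.2},{"delta_pos": [-0.026,-0.0117,0],"roll": 0,"jaw": 0.2},{"delta_pos": [-0.026,-0.0117,0],"roll": 0,"jaw": 0.2},{"delta_pos": [-0.026,-0.0117,0],"roll": 0,"jaw": 0.2},{"delta_pos": [-0.026,-0.0117,0],"roll": 0,"jaw": 0.2},{"delta_pos": [-0.026,-0.0117,0],"roll": 0,"jaw": 0.2},{"delta_pos": [-0.026,-0.0117,0],"roll": 0,"jaw": 0.2},{"delta_pos": [-0.026,-0.0117,0],"roll": 0,"jaw": 0.2},{"delta_pos": [-0.026,-0.0117,0],"roll": 0,"jaw": 0.2},{"delta_pos": [-0.026,-0.0117,0],"roll": 0,"jaw": 0.2},{"delta_pos": [-0.026,-0.0117,0],"roll": 0,"jaw": 0.2},{"delta_pos": [-0.026,-0.0117,0],"roll": 0,"jaw": 0.2},{"delta_pos": [-0.026,-0.0117,0],"roll": 0,"jaw": 0.2},{"delta_pos": [-0.026,-0.0117,0],"roll": 0,"jaw": 0.2},{"delta_pos": [-0.026,-0.0117,0],"roll": 0,"jaw": 0.2}], newtons=20)

```text
time: 1.77
eef_pos: [0.5872, 0.1613, 0.2554]
tool_rot: [-0.0, 0.138, 0.991, -0.0]
contact_force: [0.3, 0.2, 0.7]
finger_gap: 0.604
gripper_force: 0.0
```

Run:
```python
from h import *
s=telemetry.state();print(s["time"],s["eef_pos"],s["tool_rot"],s["contact_force"],s["finger_gap"])
c=calibration("wrist");print(np.round(c["K"],1).tolist(),np.round(c["world_from_camera"],3).tolist())
im=snapshot("wrist");cv2.imwrite("pics/w1.png",im[:,:,::-1])
np.save("pics/w1P.npy",P("wrist"))
```

```text
1.7667 [0.58722514 0.1613459  0.25535161] [-4.22074673e-04  1.37510959e-01  9.90500152e-01 -7.75270680e-05] [0.26827081 0.22150928 0.72006776] 0.6035034006683732
[[374.1, 0.0, 281.5], [0.0, 374.1, 212.0], [0.0, 0.0, 1.0]] [[0.272, -0.91, -0.311, 0.506], [0.962, 0.258, 0.088, 0.184], [0.0, -0.323, 0.946, 0.384], [0.0, 0.0, 0.0, 1.0]]
```

View pics/w1.png

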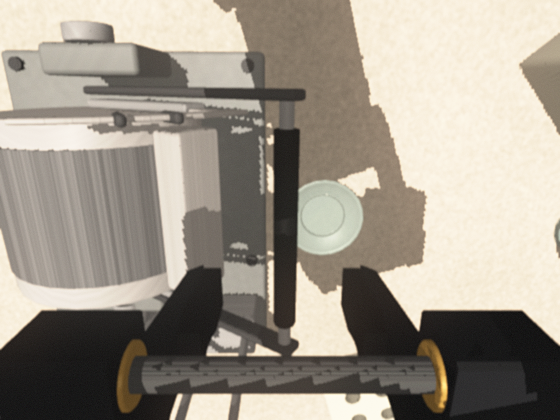

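The wrist view shows the sleeve from (287,128) to (285,327), between the open fingers. The shoe's bright outer face is at about columns 157–187. The two sector marks are near (120,119) and (178,118). I'll check these against a projected model.

```bash
cat >> h.py <<'E'
YAW=np.radians(-15.9); ex=np.array([np.cos(YAW),np.sin(YAW),0]); ey=np.array([-np.sin(YAW),np.cos(YAW),0]); ez=np.array([0,0,1.])
SL=np.array([.5863,.1625,.1842]); AX=SL-.1388*ey-.0892*ez   # axle point below sleeve middle
def pt(lean,r,x,t=0): # lean to -y; t tangential offset forward
    return AX+ex*x+r*(-np.sin(lean)*ey+np.cos(lean)*ez)+t*(-np.cos(lean)*ey-np.sin(lean)*ez)
E
python3 - <<'E'
from h import *
W=np.load("pics/w1P.npy"); T=P("top"); S=P("scene")
a=tri(W,(287,128),T,(210,253.3)); b=tri(W,(285,327),T,(228.5,195.2)); print(a,b,(a+b)/2)
a=tri(W,(287,128),S,(342.5,159.3)); b=tri(W,(285,327),S,(349,199.2)); print(a,b,(a+b)/2)
print("AX",AX)
im=cv2.imread("pics/w1.png")
print("sleeve",pj(W,pt(-1,.165,-.06)),pj(W,pt(-1,.165,.06)))
for x in(-.055,.055):
  for r in(.078,.102):
    for t in(-.018,.018):
        p=pj(W,pt(-1,r,x,t)); print(x,r,t,p.round(1)); cv2.circle(im,tuple(int(v) for v in p),2,(0,0,255),-1)
cv2.imwrite("pics/w1m.png",cv2.resize(im[80:360,0:330],None,fx=2.1,fy=2.1))
E
```

```text
[0.52900705 0.17766386 0.19044384] [0.6425042  0.14499699 0.19287339] [0.58575563 0.16133042 0.19165861]
[0.53062792 0.17822354 0.18833036] [0.64689577 0.14445523 0.18707714] [0.58876185 0.16133939 0.18770375]
AX [0.54827446 0.02901031 0.095     ]
sleeve [287.70329222 122.95221306] [286.98072146 319.846497  ]
-0.055 0.078 -0.018 [193.1 121.5]
-0.055 0.078 0.018 [149.7 126.4]
-0.055 0.102 -0.018 [219.8 123.4]
-0.055 0.102 0.018 [177.4 128.8]
0.055 0.078 -0.018 [204.2 266.6]
0.055 0.078 0.018 [167.9 286.7]
0.055 0.102 -0.018 [227.9 274.6]
0.055 0.102 0.018 [192.6 296.6]
```

View pics/w1m.png

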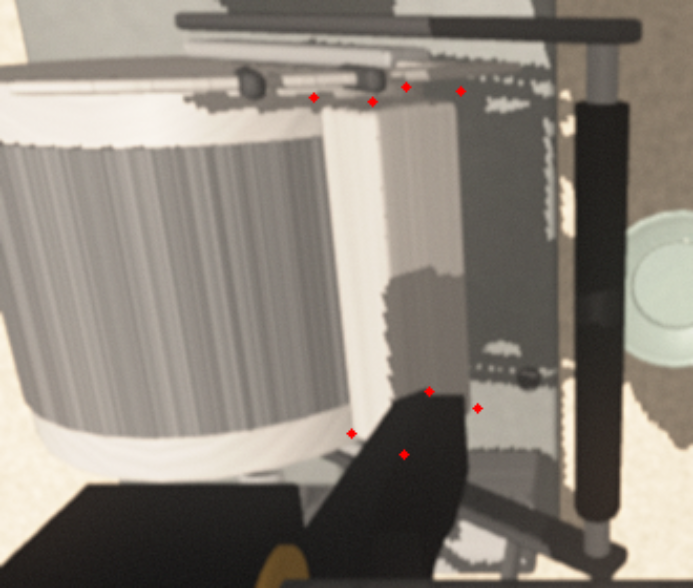

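The model fits the picture to about 3 px, and the sleeve height agrees at 0.185–0.188 m. I'll lower and grip.

Request:
jog_arm(plan=[{"delta_pos": [0,0,0.014],"roll": 0,"jaw": 0.2},{"delta_pos": [0,0,0.016],"roll": 0,"jaw": 0.2},{"delta_pos": [0,0,0.016],"roll": 0,"jaw": 0.2},{"delta_pos": [0,0,0.014],"roll": 0,"jaw": 0.2},{"delta_pos": [0,0,0.012],"roll": 0,"jaw": 0.2},{"delta_pos": [0,0,0],"roll": 0,"jaw": -0.2},{"delta_pos": [0,0,0],"roll": 0,"jaw": -0.5},{"delta_pos": [0,0,0],"roll": 0,"jaw": -1},{"delta_pos": [0,0,0],"roll": 0,"jaw": -1},{"delta_pos": [0,0,0],"roll": 0,"jaw": -1},{"delta_pos": [0,0,0],"roll": 0,"jaw": -1},{"delta_pos": [0,0,0],"roll": 0,"jaw": -1}], newtons=20)

```text
time: 2.82
eef_pos: [0.5867, 0.1631, 0.1842]
tool_rot: [0.001, 0.137, 0.991, 0.001]
contact_force: [1.9, 5.0, 0.0]
finger_gap: 0.143
gripper_force: 20.0
```

```bash
cat >> h.py <<'E'
from scipy.ndimage import map_coordinates
def edgescore(g,W,lean,xs=np.linspace(-.045,.02,40)):
    """mean signed contrast across the three visible shoe edges"""
    out=[]
    for r,t in((.102,.018),(.102,-.018)):
        v=[]
        for d in(-.0025,.0025):
            q=np.array([pj(W,pt(lean,r,x,t+d)) for x in xs]); v.append(map_coordinates(g,[q[:,1],q[:,0]],order=1,mode="nearest"))
        out.append(np.median(v[1])-np.median(v[0]))
    return out
def look(name,guess,span=.35):
    s=telemetry.state(); W=P("wrist"); im=snapshot("wrist"); cv2.imwrite(f"pics/{name}.png",im[:,:,::-1]); np.save(f"pics/{name}P.npy",W)
    g=cv2.GaussianBlur(cv2.cvtColor(im,cv2.COLOR_RGB2GRAY),(3,3),0).astype(float)
    th=np.arange(guess-span,guess+span,.01); E=np.array([edgescore(g,W,a-1) for a in th])
    p=s["eef_pos"]; y=(p-AX)@ey; z=p[2]+.002-AX[2]; lean=np.arctan2(-y,z)
    print("t",s["time"],"tcp",p.round(4),"y,z,r",np.round([y,z,np.hypot(y,z)],4),"handle angle",round(lean+1,3),"F tester",np.round([s["contact_force"]@e for e in(ex,ey,ez)],2),"grip",s["gripper_force"],s["finger_gap"])
    tan=-np.cos(lean)*ey-np.sin(lean)*ez; print("F tang",-s["contact_force"]@tan, "radial",s["contact_force"]@(-np.sin(lean)*ey+np.cos(lean)*ez))
    for k,n in enumerate(("lead","trail")):
        i=np.argsort(-abs(E[:,k]))[:4]; print(n,[(round(th[j],2),round(E[j,k])) for j in i])
    both=E[:,0]-E[:,1]; i=np.argsort(-abs(both))[:4]; print("both",[(round(th[j],2),round(both[j])) for j in i])
E
python3 -c "
from h import *
look('w2',0)"
```

```text
t 2.8167 tcp [0.5867 0.1631 0.1842] y,z,r [0.1395 0.0912 0.1667] handle angle 0.008 F tester [0.49 5.29 0.04] grip 20.01096971333027 0.14256688757712802
F tang 2.8648808432923527 radial 4.448763207041526
lead [(np.float64(0.11), -119), (np.float64(0.06), 109), (np.float64(0.07), 109), (np.float64(0.1), -104)]
trail [(np.float64(0.0), 25), (np.float64(0.01), 25), (np.float64(0.02), 23), (np.float64(-0.01), 21)]
both [(np.float64(0.11), -131), (np.float64(0.1), -115), (np.float64(0.06), 110), (np.float64(0.07), 108)]
```

View pics/w2.png

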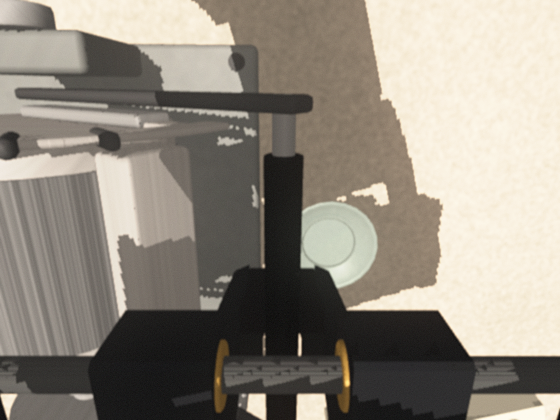

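The wrist image shows the sleeve held. The marks are at about (8,145) and (108,139), and the shoe's leading and trailing outer edges are at about columns 112–120 and 189. I'll calibrate the marks and shoe corners from the two wrist views.

```bash
python3 - <<'E'
from h import *
A,B=np.load("pics/w1P.npy"),np.load("pics/w2P.npy")
for n,a,b in(("m5",(120,119.5),(8,145)),("m3",(178,118),(108,139)),("lead",(181,131),(115,150)),("trail",(216.7,129.5),(189,146)),("inner",(153,131),(98,152))):
    X=tri(A,a,B,b)-AX; y=X@ey; z=X[2]; print(n,"x",round(X@ex,4),"r",round(np.hypot(y,z),4),"lean",round(np.arctan2(-y,z),3), pj(A,X+AX)-a)
print([pj(B,pt(-1,.102,-.053,t)).round() for t in(.018,-.018)],pj(B,pt(-1,.078,-.053,.018)))
g=cv2.imread("pics/w2.png",0)
for r in(165,190,215): print(r,g[r,80:215:3])
E
python3 - <<'E'
import cv2; cv2.imwrite("pics/w2c.png",cv2.resize(cv2.imread("pics/w2.png")[80:300,0:300],None,fx=2.6,fy=2.6,interpolation=cv2.INTER_CUBIC))
E
```

```text
m5 x -0.0654 r 0.1235 lean -0.505 [-0.9719818  -4.07609388]
m3 x -0.065 r 0.1251 lean -0.724 [-1.2954172  -4.13187496]
lead x -0.0589 r 0.1191 lean -0.756 [-1.88513773 -6.30078556]
trail x -0.0462 r 0.0844 lean -1.753 [-1.12736797 -1.74943841]
inner x -0.0505 r 0.0574 lean -1.0 [-0.81225896 -2.00166233]
[array([123., 166.]), array([189., 153.])] [ 87.95290265 159.91395614]
165 [195 196 195 197 197 196 227 226 223 227 227 227 227 229 229 232 221 182
 165 164 160 162 160 162 165 158 161 159 136 108 111 107 111 109 107 112
 106  89  89  86  86  85  84  86  84]
190 [113 114 119 109 119 146 132 229 227 222 226 227 227 227 229 228 229 222
 186 169 167 164 162 161 162 164 160 162 158 159 157 156 156 159 136 110
 111  99  88  89  87  85  84  85  85]
215 [106 124 111 113 118 112 135 135 219 228 224 224 226 227 227 228 228 229
 222 187 170 167 161 162 161 164 162 161 163 157 156 157 158 157 158 155
 155 157  97  89  85  87  87  85  85]
```

View pics/w2c.png

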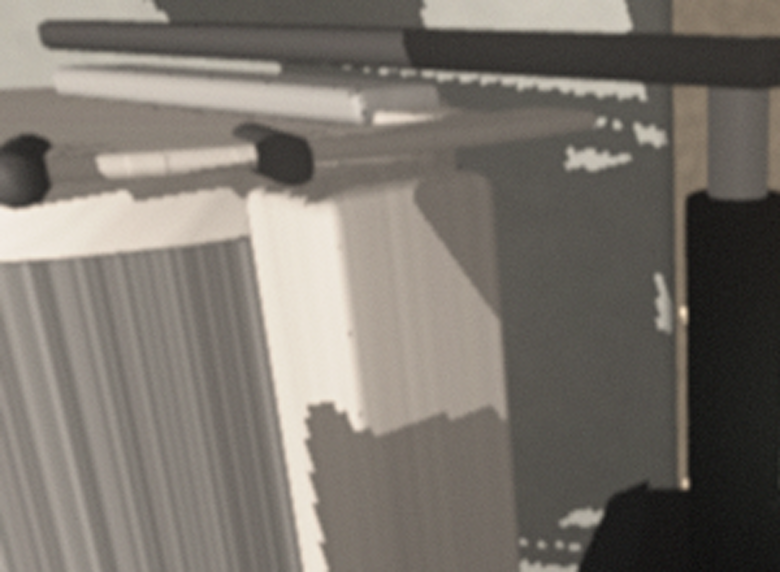

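```bash
cat >> h.py <<'E'
def marks(g,W,th,dv=-4,off=(.286,.495)):
    """darkness of the two sector marks for shoe angles th"""
    ph=np.arange(th[0]-.95,th[-1]-.2,.005); I=[]
    for r in(.121,.124,.127):
        for x in(-.066,-.064):
            q=np.array([pj(W,pt(p,r,x)) for p in ph]); v=map_coordinates(g,[q[:,1]+dv,q[:,0]],order=1,mode="constant",cval=128); I.append(v)
    I=np.mean(I,0); f=lambda a:np.interp(a,ph,I)
    D=[np.minimum(f(th-1+o-.07),f(th-1+o+.07))-np.mean([f(th-1+o+d) for d in(-.02,0,.02)],0) for o in off]
    return np.array(D).T
def peaks(im,W,guess,span=.3):
    g=cv2.GaussianBlur(cv2.cvtColor(im,cv2.COLOR_BGR2GRAY),(3,3),0).astype(float); th=np.arange(guess-span,guess+span,.005)
    M=marks(g,W,th); E=np.array([edgescore(g,W,a-1) for a in th])
    for n,s in(("m3",M[:,0]),("m5",M[:,1]),("marks",M.sum(1)),("lead",E[:,0]),("trail",-abs(E[:,1])*-1)):
        from scipy.signal import find_peaks
        i,_=find_peaks(s,distance=6); i=i[np.argsort(-s[i])][:3]; print(n,[(round(float(th[j]),3),int(s[j])) for j in i])
E
python3 - <<'E'
from h import *
for n in("w1","w2"): peaks(cv2.imread(f"pics/{n}.png"),np.load(f"pics/{n}P.npy"),0)
B=np.load("pics/w2P.npy"); t0=np.array([.5867,.1631,.1842+.002])
for s in(.0,.4,.8,1.2,1.6,1.8):
    d=pt(s+.4-1,.165,0)-t0; d-=ex*(d@ex)
    f=lambda X:pj(B,X-d).round()
    print(s,"m3",f(pt(s-.714,.124,-.065)),"m5",f(pt(s-.505,.124,-.065)),"lead",f(pt(s-1,.102,-.05,.018)),"trail",f(pt(s-1,.102,-.05,-.018)),"arm",f(pt(s-.6,.12,-.08)))
E
```

```text
m3 [(0.215, 28), (-0.18, 20), (0.015, 7)]
m5 [(0.005, 29), (-0.195, 8), (0.215, -1)]
marks [(0.005, 36), (0.215, 27), (-0.185, 26)]
lead [(-0.005, 59), (0.26, 17), (-0.125, 3)]
trail [(0.04, 68), (0.225, 6), (0.19, 3)]
m3 [(-0.015, 53), (0.195, 42), (-0.26, 0)]
m5 [(-0.225, 53), (-0.01, 44), (-0.115, -43)]
marks [(-0.01, 96), (-0.225, 53), (0.195, 42)]
lead [(0.065, 109), (0.2, 23), (0.285, 13)]
trail [(0.0, 25), (0.105, 13), (0.15, 5)]
0.0 m3 [255. 130.] m5 [200. 134.] lead [248. 154.] trail [285. 145.] arm [221.  94.]
0.4 m3 [294. 129.] m5 [236. 131.] lead [301. 153.] trail [351. 147.] arm [261.  94.]
0.8 m3 [333. 131.] m5 [274. 129.] lead [353. 157.] trail [419. 154.] arm [302.  94.]
1.2 m3 [369. 134.] m5 [313. 130.] lead [404. 164.] trail [491. 168.] arm [343.  95.]
1.6 m3 [400. 140.] m5 [350. 133.] lead [453. 178.] trail [567. 192.] arm [380.  96.]
1.8 m3 [411. 144.] m5 [367. 135.] lead [474. 187.] trail [605. 210.] arm [397.  96.]
```

```bash
cat >> h.py <<'E'
def plan(H0,steps,R=.165):
    H=H0+np.r_[0,np.cumsum(steps)]; l=H-1; y=-R*np.sin(l); z=R*np.cos(l)
    print("H end",round(H[-1],3)); print(", ".join('{"delta_pos": [0, %.4f, %.4f]}'%(a,b) for a,b in zip(np.diff(y),-np.diff(z))))
E
python3 -c "
from h import *
plan(.008,[.03,.05,.06,.06,.06,.06,.05,.03])"
```

```text
H end 0.408
{"delta_pos": [0, -0.0028, -0.0041]}, {"delta_pos": [0, -0.0049, -0.0066]}, {"delta_pos": [0, -0.0063, -0.0076]}, {"delta_pos": [0, -0.0067, -0.0073]}, {"delta_pos": [0, -0.0072, -0.0068]}, {"delta_pos": [0, -0.0076, -0.0064]}, {"delta_pos": [0, -0.0066, -0.0050]}, {"delta_pos": [0, -0.0041, -0.0028]}
```

Request:
jog_arm(plan=[{"delta_pos": [0,-0.0028,-0.0041],"roll": 0,"jaw": -1},{"delta_pos": [0,-0.0049,-0.0066],"roll": 0,"jaw": -1},{"delta_pos": [0,-0.0063,-0.0076],"roll": 0,"jaw": -1},{"delta_pos": [0,-0.0067,-0.0073],"roll": 0,"jaw": -1},{"delta_pos": [0,-0.0072,-0.0068],"roll": 0,"jaw": -1},{"delta_pos": [0,-0.0076,-0.0064],"roll": 0,"jaw": -1},{"delta_pos": [0,-0.0066,-0.005],"roll": 0,"jaw": -1},{"delta_pos": [0,-0.0041,-0.0028],"roll": 0,"jaw": -1}], newtons=30)

```text
time: 3.53
eef_pos: [0.5738, 0.1187, 0.2313]
tool_rot: [0.001, 0.137, 0.991, 0.001]
contact_force: [0.8, 7.7, 0.8]
finger_gap: 0.144
gripper_force: 30.0
```

```bash
cat >> h.py <<'E'
def look2(name,guess,span=.25):
    s=telemetry.state(); W=P("wrist"); im=snapshot("wrist")[:,:,::-1].copy(); cv2.imwrite(f"pics/{name}.png",im); np.save(f"pics/{name}P.npy",W)
    p=s["eef_pos"]; y=(p-AX)@ey; z=p[2]+.002-AX[2]; l=np.arctan2(-y,z); tan=-np.cos(l)*ey-np.sin(l)*ez; rad=-np.sin(l)*ey+np.cos(l)*ez
    print("t %.3f x %.4f R %.4f H %.3f Ftan %.2f Frad %.2f grip %.1f"%(s["time"],(p-AX)@ex,np.hypot(y,z),l+1,-s["contact_force"]@tan,s["contact_force"]@rad,s["gripper_force"]))
    peaks(im,W,guess,span)
E
python3 -c "
from h import *
look2('s1',.1)"
```

```text
t 3.533 x 0.0000 R 0.1668 H 0.407 Ftan 5.81 Frad 4.94 grip 30.0
m3 [(0.165, 50), (-0.135, 0), (-0.095, 0)]
m5 [(-0.045, 50), (0.165, 39), (0.08, -2)]
marks [(0.165, 89), (-0.045, 42), (0.28, -25)]
lead [(0.225, 85), (-0.11, 79), (0.135, 5)]
trail [(0.24, 84), (0.3, 1), (0.0, 0)]
```

```bash
python3 -c "
from h import *
plan(.407,[.055,.06,.06,.055,.04],.168)"
```

```text
H end 0.677
{"delta_pos": [0, -0.0078, -0.0050]}, {"delta_pos": [0, -0.0088, -0.0049]}, {"delta_pos": [0, -0.0091, -0.0044]}, {"delta_pos": [0, -0.0085, -0.0035]}, {"delta_pos": [0, -0.0063, -0.0023]}
```

Request:
jog_arm(plan=[{"delta_pos": [0,-0.0078,-0.005],"roll": 0,"jaw": -1},{"delta_pos": [0,-0.0088,-0.005],"roll": 0,"jaw": -1},{"delta_pos": [0,-0.0091,-0.0045],"roll": 0,"jaw": -1},{"delta_pos": [0,-0.0085,-0.0036],"roll": 0,"jaw": -1},{"delta_pos": [0,-0.0063,-0.0024],"roll": 0,"jaw": -1}])

```text
time: 4.0
eef_pos: [0.5625, 0.0796, 0.2514]
tool_rot: [0.0, 0.137, 0.991, 0.001]
contact_force: [-0.1, 6.4, -0.6]
finger_gap: 0.146
gripper_force: 30.0
```

```bash
python3 -c "
from h import *
look2('s2',.28)
plan(.677,[.025]*8,.167)"
```

```text
t 4.000 x -0.0002 R 0.1669 H 0.680 Ftan 6.03 Frad 1.32 grip 30.0
m3 [(0.315, 13), (0.09, 0), (0.035, 0)]
m5 [(0.32, 40), (0.105, 13), (0.22, -5)]
marks [(0.32, 53), (0.11, 14), (0.22, -9)]
lead [(0.4, 84), (0.52, 75), (0.49, 6)]
trail [(0.5, 84), (0.33, 29), (0.39, 1)]
H end 0.877
{"delta_pos": [0, -0.0040, -0.0013]}, {"delta_pos": [0, -0.0040, -0.0012]}, {"delta_pos": [0, -0.0040, -0.0011]}, {"delta_pos": [0, -0.0041, -0.0010]}, {"delta_pos": [0, -0.0041, -0.0009]}, {"delta_pos": [0, -0.0041, -0.0008]}, {"delta_pos": [0, -0.0041, -0.0007]}, {"delta_pos": [0, -0.0041, -0.0006]}
```

```bash
python3 -c "
from h import *
plan(.68,[.036,.034]+[.033]*6,.167)"
```

```text
H end 0.948
{"delta_pos": [0, -0.0057, -0.0018]}, {"delta_pos": [0, -0.0055, -0.0015]}, {"delta_pos": [0, -0.0054, -0.0013]}, {"delta_pos": [0, -0.0054, -0.0011]}, {"delta_pos": [0, -0.0054, -0.0009]}, {"delta_pos": [0, -0.0055, -0.0007]}, {"delta_pos": [0, -0.0055, -0.0006]}, {"delta_pos": [0, -0.0055, -0.0004]}
```

Request:
jog_arm(plan=[{"delta_pos": [0,-0.0057,-0.0018],"roll": 0,"jaw": -1},{"delta_pos": [0,-0.0055,-0.0015],"roll": 0,"jaw": -1},{"delta_pos": [0,-0.0054,-0.0013],"roll": 0,"jaw": -1},{"delta_pos": [0,-0.0054,-0.0011],"roll": 0,"jaw": -1},{"delta_pos": [0,-0.0054,-0.0009],"roll": 0,"jaw": -1},{"delta_pos": [0,-0.0055,-0.0007],"roll": 0,"jaw": -1},{"delta_pos": [0,-0.0055,-0.0006],"roll": 0,"jaw": -1},{"delta_pos": [0,-0.0055,-0.0004],"roll": 0,"jaw": -1}])

```text
time: 4.72
eef_pos: [0.5504, 0.0377, 0.2594]
tool_rot: [-0.0, 0.137, 0.991, 0.001]
contact_force: [-1.2, 6.4, 0.7]
finger_gap: 0.141
gripper_force: 30.0
```

```bash
python3 -c "
from h import *
look2('s3',.55)
im=cv2.imread('pics/s3.png')
cv2.imwrite('pics/s3c.png',cv2.resize(im[60:260,150:450],None,fx=2,fy=2))"
```

```text
t 4.717 x -0.0004 R 0.1667 H 0.947 Ftan 5.75 Frad 1.06 grip 30.0
m3 [(0.77, 49), (0.545, 39), (0.515, 24)]
m5 [(0.56, 49), (0.34, 39), (0.31, 25)]
marks [(0.555, 82), (0.34, 35), (0.305, 24)]
lead [(0.49, 3), (0.375, 2), (0.69, 0)]
trail [(0.365, 39), (0.565, 32), (0.775, 3)]
```

View pics/s3c.png

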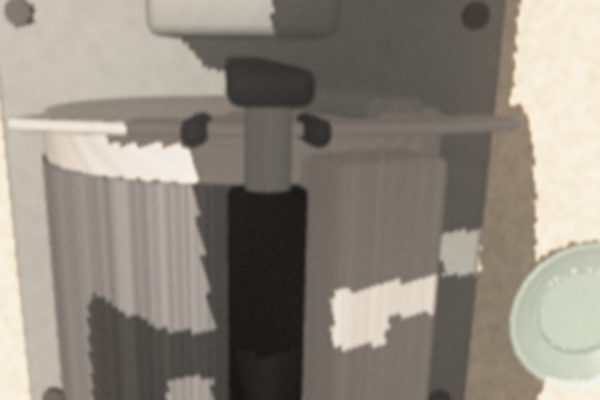

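The marks straddle the handle bar evenly at crop columns 195 and 315, which means h≈0.39. I'll keep going.

```bash
python3 -c "
from h import *
plan(.947,[.031]*10,.167)"
```

```text
H end 1.257
{"delta_pos": [0, -0.0052, -0.0002]}, {"delta_pos": [0, -0.0052, -0.0000]}, {"delta_pos": [0, -0.0052, 0.0001]}, {"delta_pos": [0, -0.0052, 0.0003]}, {"delta_pos": [0, -0.0052, 0.0004]}, {"delta_pos": [0, -0.0051, 0.0006]}, {"delta_pos": [0, -0.0051, 0.0008]}, {"delta_pos": [0, -0.0051, 0.0009]}, {"delta_pos": [0, -0.0051, 0.0011]}, {"delta_pos": [0, -0.0050, 0.0012]}
```

Request:
jog_arm(plan=[{"delta_pos": [0,-0.0052,-0.0002],"roll": 0,"jaw": -1},{"delta_pos": [0,-0.0052,0],"roll": 0,"jaw": -1},{"delta_pos": [0,-0.0052,0.0001],"roll": 0,"jaw": -1},{"delta_pos": [0,-0.0052,0.0003],"roll": 0,"jaw": -1},{"delta_pos": [0,-0.0052,0.0004],"roll": 0,"jaw": -1},{"delta_pos": [0,-0.0051,0.0006],"roll": 0,"jaw": -1},{"delta_pos": [0,-0.0051,0.0008],"roll": 0,"jaw": -1},{"delta_pos": [0,-0.0051,0.0009],"roll": 0,"jaw": -1},{"delta_pos": [0,-0.0051,0.0011],"roll": 0,"jaw": -1},{"delta_pos": [0,-0.005,0.0012],"roll": 0,"jaw": -1}])

```text
time: 5.6
eef_pos: [0.5361, -0.0118, 0.2538]
tool_rot: [-0.001, 0.137, 0.991, 0.001]
contact_force: [-2.6, 6.0, -0.4]
finger_gap: 0.139
gripper_force: 30.0
```

```bash
python3 -c "
from h import *
look2('s4',.86)
plan(1.257,[.033]*10,.167)"
```

```text
t 5.600 x -0.0006 R 0.1664 H 1.259 Ftan 4.81 Frad -1.67 grip 30.0
m3 [(0.86, 44), (1.07, 16), (0.71, 1)]
m5 [(0.65, 44), (0.86, 16), (0.89, 0)]
marks [(0.86, 61), (0.655, 43), (0.76, -15)]
lead [(1.045, 6), (0.965, 4), (0.785, 2)]
trail [(0.76, 158), (0.87, 46), (1.075, 4)]
H end 1.587
{"delta_pos": [0, -0.0053, 0.0015]}, {"delta_pos": [0, -0.0053, 0.0017]}, {"delta_pos": [0, -0.0052, 0.0018]}, {"delta_pos": [0, -0.0051, 0.0020]}, {"delta_pos": [0, -0.0051, 0.0022]}, {"delta_pos": [0, -0.0050, 0.0023]}, {"delta_pos": [0, -0.0049, 0.0025]}, {"delta_pos": [0, -0.0048, 0.0027]}, {"delta_pos": [0, -0.0047, 0.0028]}, {"delta_pos": [0, -0.0046, 0.0030]}
```

Request:
jog_arm(plan=[{"delta_pos": [0,-0.0053,0.0015],"roll": 0,"jaw": -1},{"delta_pos": [0,-0.0053,0.0017],"roll": 0,"jaw": -1},{"delta_pos": [0,-0.0052,0.0018],"roll": 0,"jaw": -1},{"delta_pos": [0,-0.0051,0.002],"roll": 0,"jaw": -1},{"delta_pos": [0,-0.0051,0.0022],"roll": 0,"jaw": -1},{"delta_pos": [0,-0.005,0.0023],"roll": 0,"jaw": -1},{"delta_pos": [0,-0.0049,0.0025],"roll": 0,"jaw": -1},{"delta_pos": [0,-0.0048,0.0027],"roll": 0,"jaw": -1},{"delta_pos": [0,-0.0047,0.0028],"roll": 0,"jaw": -1},{"delta_pos": [0,-0.0046,0.003],"roll": 0,"jaw": -1}])

```text
time: 6.48
eef_pos: [0.5222, -0.0595, 0.2309]
tool_rot: [-0.002, 0.137, 0.991, 0.001]
contact_force: [-3.0, 8.7, -1.0]
finger_gap: 0.138
gripper_force: 30.0
```

```bash
python3 -c "
from h import *
look2('s5',1.18)
plan(1.587,[.034]*10,.167)"
```

```text
t 6.483 x -0.0008 R 0.1659 H 1.590 Ftan 5.75 Frad -5.06 grip 30.0
m3 [(1.2, 50), (1.415, 47), (0.94, 0)]
m5 [(0.99, 50), (1.205, 47), (1.35, 5)]
marks [(1.205, 96), (0.99, 48), (1.41, 2)]
lead [(1.24, 10), (1.37, 8), (1.11, 3)]
trail [(0.975, 109), (1.065, 63), (1.185, 53)]
H end 1.927
{"delta_pos": [0, -0.0047, 0.0032]}, {"delta_pos": [0, -0.0046, 0.0034]}, {"delta_pos": [0, -0.0044, 0.0035]}, {"delta_pos": [0, -0.0043, 0.0037]}, {"delta_pos": [0, -0.0042, 0.0038]}, {"delta_pos": [0, -0.0041, 0.0040]}, {"delta_pos": [0, -0.0039, 0.0041]}, {"delta_pos": [0, -0.0038, 0.0042]}, {"delta_pos": [0, -0.0036, 0.0044]}, {"delta_pos": [0, -0.0035, 0.0045]}
```

```bash
python3 -c "
from h import *
plan(1.590,[.0365]*10,.167)"
```

```text
H end 1.955
{"delta_pos": [0, -0.0050, 0.0035]}, {"delta_pos": [0, -0.0049, 0.0037]}, {"delta_pos": [0, -0.0047, 0.0038]}, {"delta_pos": [0, -0.0046, 0.0040]}, {"delta_pos": [0, -0.0044, 0.0042]}, {"delta_pos": [0, -0.0043, 0.0043]}, {"delta_pos": [0, -0.0041, 0.0045]}, {"delta_pos": [0, -0.0040, 0.0046]}, {"delta_pos": [0, -0.0038, 0.0048]}, {"delta_pos": [0, -0.0036, 0.0049]}
```

Request:
jog_arm(plan=[{"delta_pos": [0,-0.005,0.0036],"roll": 0,"jaw": -1},{"delta_pos": [0,-0.0048,0.0038],"roll": 0,"jaw": -1},{"delta_pos": [0,-0.0046,0.0039],"roll": 0,"jaw": -1},{"delta_pos": [0,-0.0045,0.0041],"roll": 0,"jaw": -1},{"delta_pos": [0,-0.0043,0.0043],"roll": 0,"jaw": -1},{"delta_pos": [0,-0.0042,0.0044],"roll": 0,"jaw": -1},{"delta_pos": [0,-0.004,0.0046],"roll": 0,"jaw": -1},{"delta_pos": [0,-0.0039,0.0047],"roll": 0,"jaw": -1},{"delta_pos": [0,-0.0037,0.0049],"roll": 0,"jaw": -1},{"delta_pos": [0,-0.0035,0.005],"roll": 0,"jaw": -1}])

```text
time: 7.37
eef_pos: [0.5103, -0.1007, 0.1879]
tool_rot: [-0.002, 0.137, 0.991, 0.001]
contact_force: [-5.7, 6.2, 3.7]
finger_gap: 0.14
gripper_force: 29.9
```

```bash
python3 -c "
from h import *
look2('s6',1.55)"
```

```text
t 7.367 x -0.0010 R 0.1652 H 1.959 Ftan 5.56 Frad -1.50 grip 29.9
m3 [(1.56, 41), (1.79, 26), (1.33, -1)]
m5 [(1.355, 41), (1.58, 25), (1.455, -20)]
marks [(1.575, 58), (1.355, 39), (1.79, -1)]
lead [(1.695, 9), (1.615, 7), (1.575, 4)]
trail [(1.49, 28), (1.54, 24), (1.765, 4)]
```

```bash
python3 -c "
from h import *
plan(1.959,[.037]*5+[.03,.02],.1655)"
```

```text
H end 2.194
{"delta_pos": [0, -0.0034, 0.0051]}, {"delta_pos": [0, -0.0032, 0.0052]}, {"delta_pos": [0, -0.0030, 0.0053]}, {"delta_pos": [0, -0.0028, 0.0054]}, {"delta_pos": [0, -0.0026, 0.0055]}, {"delta_pos": [0, -0.0020, 0.0045]}, {"delta_pos": [0, -0.0012, 0.0031]}
```

Request:
jog_arm(plan=[{"delta_pos": [0,-0.0034,0.0051],"roll": 0,"jaw": -1},{"delta_pos": [0,-0.0032,0.0052],"roll": 0,"jaw": -1},{"delta_pos": [0,-0.003,0.0053],"roll": 0,"jaw": -1},{"delta_pos": [0,-0.0028,0.0054],"roll": 0,"jaw": -1},{"delta_pos": [0,-0.0026,0.0055],"roll": 0,"jaw": -1},{"delta_pos": [0,-0.002,0.0045],"roll": 0,"jaw": -1},{"delta_pos": [0,-0.0012,0.0031],"roll": 0,"jaw": -1},{"delta_pos": [0,0,0],"roll": 0,"jaw": -1},{"delta_pos": [0,0,0],"roll": 0,"jaw": -1}])

```text
time: 8.17
eef_pos: [0.5053, -0.118, 0.1537]
tool_rot: [-0.002, 0.137, 0.991, 0.001]
contact_force: [-4.6, 7.3, 4.1]
finger_gap: 0.14
gripper_force: 29.9
```

```bash
python3 -c "
from h import *
look2('s7',1.75)
im=cv2.imread('pics/s7.png')
cv2.imwrite('pics/s7c.png',cv2.resize(im[60:260,250:550],None,fx=2,fy=2))"
```

```text
t 8.167 x -0.0010 R 0.1648 H 2.193 Ftan 5.93 Frad -3.85 grip 29.9
m3 [(1.865, 25), (1.52, -1), (1.56, -2)]
m5 [(1.66, 25), (1.915, 9), (1.825, -12)]
marks [(1.66, 18), (1.885, 17), (1.51, -9)]
lead [(1.87, 10), (1.73, 3), (1.645, 3)]
trail [(1.96, 2), (1.91, 2), (1.865, 1)]
```

View pics/s7c.png

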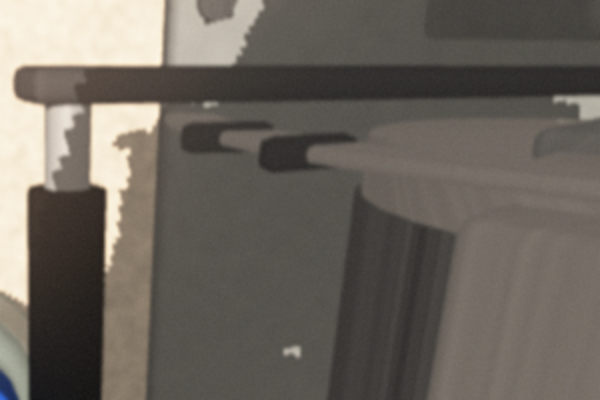

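The marks now sit at about (355,128) and (402,136), so the shoe is at the stop with h≈0.35. I'll nudge it slightly towards mid-band and hold.

Request:
jog_arm(plan=[{"delta_pos": [0,-0.001,0.0025],"roll": 0,"jaw": -1},{"delta_pos": [0,-0.001,0.0025],"roll": 0,"jaw": -1},{"delta_pos": [0,0,0],"roll": 0,"jaw": -1},{"delta_pos": [0,0,0],"roll": 0,"jaw": -1},{"delta_pos": [0,0,0],"roll": 0,"jaw": -1},{"delta_pos": [0,0,0],"roll": 0,"jaw": -1},{"delta_pos": [0,0,0],"roll": 0,"jaw": -1},{"delta_pos": [0,0,0],"roll": 0,"jaw": -1},{"delta_pos": [0,0,0],"roll": 0,"jaw": -1},{"delta_pos": [0,0,0],"roll": 0,"jaw": -1},{"delta_pos": [0,0,0],"roll": 0,"jaw": -1},{"delta_pos": [0,0,0],"roll": 0,"jaw": -1}])

```text
time: 9.22
eef_pos: [0.5048, -0.1197, 0.1489]
tool_rot: [-0.002, 0.137, 0.991, 0.001]
contact_force: [-5.0, 7.3, 3.3]
finger_gap: 0.147
gripper_force: 29.9
```

```bash
python3 -c "
from h import *
look2('s8',1.75)
A,B=[cv2.imread(f'pics/{n}.png',0) for n in('s7','s8')]
t=A[115:155,325:440]
r=cv2.matchTemplate(B[90:180,295:475],t,cv2.TM_CCOEFF_NORMED);_,m,_,l=cv2.minMaxLoc(r);print(m,l[0]-30,l[1]-25)
WA,WB=np.load('pics/s7P.npy'),np.load('pics/s8P.npy')
for s in (1.75,1.8,1.85): print(s,[pj(W,pt(s-1+o,.124,-.065)).round(1) for W in(WA,WB) for o in(.286,.495)])
q=B[108:150,330:440]; print((q<70).sum(0)[::4])"
```

```text
t 9.217 x -0.0011 R 0.1647 H 2.225 Ftan 5.02 Frad -4.22 grip 29.9
m3 [(1.88, 26), (1.53, 0), (1.56, -2)]
m5 [(1.67, 26), (1.91, 11), (1.51, -9)]
marks [(1.88, 23), (1.67, 18), (1.505, -11)]
lead [(1.88, 11), (1.72, 3), (1.94, 3)]
trail [(1.535, 6), (1.965, 2), (1.915, 1)]
0.8142911195755005 3 2
1.75 [array([421.9, 149.4]), array([372.9, 139.6]), array([432.9, 151.9]), array([380.6, 141.4])]
1.8 [array([407.6, 146.8]), array([365. , 137.6]), array([417.6, 149.2]), array([372.1, 139.3])]
1.85 [array([395. , 144.4]), array([358.3, 135.8]), array([404.1, 146.6]), array([365. , 137.3])]
[ 2  4  4  4  3 15 18 17 18 18  9  9  7  7  7 21 21 22 21 22 22 14 11 11
  7  8  8  4]
```

Request:
jog_arm(plan=[{"delta_pos": [0,0,0],"roll": 0,"jaw": -1},{"delta_pos": [0,0,0],"roll": 0,"jaw": -1},{"delta_pos": [0,0,0],"roll": 0,"jaw": -1},{"delta_pos": [0,0,0],"roll": 0,"jaw": -1},{"delta_pos": [0,0,0],"roll": 0,"jaw": -1},{"delta_pos": [0,0,0],"roll": 0,"jaw": -1},{"delta_pos": [0,0,0],"roll": 0,"jaw": -1},{"delta_pos": [0,0,0],"roll": 0,"jaw": -1},{"delta_pos": [0,0,0],"roll": 0,"jaw": -1},{"delta_pos": [0,0,0],"roll": 0,"jaw": -1},{"delta_pos": [0,0,0],"roll": 0,"jaw": -1},{"delta_pos": [0,0,0],"roll": 0,"jaw": -1},{"delta_pos": [0,0,0],"roll": 0,"jaw": -1},{"delta_pos": [0,0,0],"roll": 0,"jaw": -1},{"delta_pos": [0,0,0],"roll": 0,"jaw": -1},{"delta_pos": [0,0,0],"roll": 0,"jaw": -1},{"delta_pos": [0,0,0],"roll": 0,"jaw": -1},{"delta_pos": [0,0,0],"roll": 0,"jaw": -1},{"delta_pos": [0,0,0],"roll": 0,"jaw": -1},{"delta_pos": [0,0,0],"roll": 0,"jaw": -1}])

```text
time: 10.93
eef_pos: [0.5048, -0.1197, 0.1489]
tool_rot: [-0.002, 0.137, 0.991, 0.001]
contact_force: [-5.8, 7.3, 4.1]
finger_gap: 0.146
gripper_force: 29.9
```

```bash
python3 -c "
from workcell import arm, telemetry
s=telemetry.state(); print(s['time'],s['eef_pos'],s['contact_force'],s['gripper_force'])
print(arm.hand_in())"
```

```text
10.9333 [ 0.50479307 -0.11970934  0.14888321] [-5.81628312  7.27036186  4.06186078] 29.923851862549782
the job is handed in; nothing more can be done
None
```

I drew the shoe over the crown to the far stop in one stroke, with the spring at about 0.36–0.40 rad each time I checked from shoe 0.3 rad on. I held it at the stop at about 0.4 rad for over 2 s and handed in still gripping at 10.9 s; no verdict came back.

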